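Clamp the brass lock cylinder in the slide vise

ROBOT

A 6-joint arm with a two-finger parallel gripper is mounted at the origin on the work surface. World frame = base frame: x ahead of the robot, y to its left, z up, the work surface at z = 0. Lengths are in mm, angles in rad, forces in N, time in s.
With the tool pointing down it reaches from about 400 to 925 mm from the base axis. Payload 12.5 kg.
Tool frame: the origin (TCP) lies at the very end of the fingers, on their centre line; the grasp point (between the pads) lies env.grip_point_offset behind it (env.grip_point_offset is the distance from the TCP to the grasp point, in mm); y points along the fingers, z is the direction in which the jaws open and shut, and the axes are right-handed (so a half turn about y gives the same grasp; the last joint's range is limited). The gripper opens to 95 mm and grips with 3 to 60 N. Pads are 20 mm wide; open, the fingers measure 119 mm over their backs; the gripper's body (75 mm by 180 mm) begins 59 mm behind the grasp point.
Start: joints at [-1.266, 0.491, 1.559, -0, 1.092, -0.106], TCP at [249.613, -573.01, 214.661] pointing down, gripper open.
Joint ranges: [-3.1, 3.1], [-0.84, 2.19], [0.05, 2.79], [-1.13, 4.28], [0.06, 2.93], [-2.69, 2.69]. Speed limits (rad/s): [2.22, 2.22, 2.79, 3.14, 3.14, 3.14].

INTERFACE

Orientations are given as [roll, pitch, yaw] about the fixed x, y, z axes, in that order (R = Rz(yaw) Ry(pitch) Rx(roll)).
In Python, from cell import readout, read_camera, env, nets gives the robot as it stands.
- The arm moves only by the tool apply_moves, never from a script. Its argument "increments" is a list of rows, each a list of 3 entries, a list of its own where there are three numbers: the shift along the tool's x, y, z in cm, then the turn, a rotation vector about the tool's x, y, z in degrees, then the finger opening in cm, from 0 to 9.51. A call has exactly 5 rows; each row shifts and turns the pose as measured when the row begins, along the tool's axes as they then stand; what a row does not reach is not made up. A row lasts 1/8 s, in which the tool goes at most 62.5 mm and 10.7 degrees, less where a joint would pass 70% of its speed; a pose out of reach is approached as far as the arm can. A call with a gripper value outside its range is refused whole. The fingers move at their own pace and stop on an object; the grip force is fixed at half the most. Time passes only in rows, so rows that do not move let the fingers close, or fill a call up. It gives the time, the measured TCP pose, the force and the opening at its end, in the units of the state.
- readout.state(): the state, without advancing time (a new reading comes with each control period).
- read_camera(name): name is "scene" or "top" or "wrist"; returns a dict with "img" (400x640x3 uint8, red, green, blue), "vfov" (degrees; the focal length in pixels is half the picture's height over the tangent of half this angle, whatever the lens; pixels are square), "cx", "cy" (the principal point, pixels), "rvec" (rotation vector, rad) and "tvec" (3), from world to camera coordinates, as OpenCV has them; the wrist camera has in their place "mount" (4x4, takes a point from camera to tool coordinates, whose origin is the TCP and whose axes are the tool frame's). Camera axes: x right, y down, z forward; pixel columns grow to the right and rows downward; lengths in mm; the calibration is good to about 2 mm. A picture is of the moment at which its call begins: read the wrist's pose just before it. There is no depth.
- env.job_done(): hands the job in, once; it reports no verdict.
Trained networks look in a picture, given as the dict that the camera call returned (one of the last four; its "shot" number tells which), for a name from the list of things; names that differ only in an ending like _2 or _b are one class to them, and where a whole thing is asked for, a point or a joint stands for the part that bears it (a point fixed in the world has none). Each returns a list of dicts, best first, with "confidence" (0 to 1); they miss things now and then, are a little off and sometimes report something else, mostly with a low value. They report only what shows in the picture. A call takes as long as a camera call. They do not tell look-alikes from the thing itself.
- nets.look_for(picture, thing): "point" ([x, y, z] in mm, in the coordinates of the camera as it stood for that picture, good to about 4 mm: the middle of the surface that is visible of it).
- nets.mark_of(picture, thing): "point" ([x, y, z] in mm, in the coordinates of the camera as it stood for that picture, good to about 4 mm: a listed point, or the origin of a listed thing).
The state is a dict: "t": time; "joints": joint angles; "qvel": joint speeds; "tau": joint torques, N m; "eef_pos": TCP position; "tcp_rot": TCP orientation; "ft_force": force on the tool from outside, world axes, zero at the start; "moment": the same for the moment, N m; "opening": opening from 0.0 (shut) to 1.0 (fully open).
Only numpy, scipy, OpenCV 4.12 (cv2) and the standard library are available. Lean on these libraries where they do the work, as an engineer would, in place of code of your own. Each camera call takes 0.05 s, during which the arm holds its last target. There are 200 camera calls.

TASK

Stand the brass lock cylinder upright in the V of the grey slide vise on the key-shop bench and let go of it, then turn the red knob clockwise, following it as it rides away with the sliding jaw, until the jaw pinches the cylinder snugly into the V. Finger-tight only: do not crush it, and leave the nickel cylinder and the other things on the bench alone.

Things in the scene. Friction and masses are not known exactly. Their poses are not given: they have to be found in the camera images.
- brass_mid (a point): The brass lock cylinder (loose, 0.25 kg give or take, upright on a 3 mm green mat): a brass-coloured round cylinder 32 mm in diameter and 46 mm tall with a copper band and a dark keyway slot on top. This point is its centre, 23 mm above its underside.
- nickel_mid (a point): Bystander: a grey lock cylinder of the same size standing on the same mat; the two may be either way round. Point at its centre, 23 mm above its underside.
- vise: Fixed slide vise: grey plate 280 x 110 x 20 mm, top face 20 mm above the bench. Origin under the plate (it runs from -145 to +135 mm along its x). Its x axis is the closing direction: the sliding jaw moves along +x to the steel V, which opens towards -x. V and jaw nose stand 15 mm above the plate; fingers kept above that clear them.
- seat (a point): On the plate's top face (20 mm above the bench), on the vise's centre line, 55 mm along vise +x from its origin: the nearest place where a cylinder touching both V faces can stand. The V (faces at 45 degrees to vise x) was clamped anywhere from there to 4.5 mm further along vise +x, which is not measured: feel for it.
- jaw: Sliding jaw: blue carriage block (top 57 mm above the bench) with a flat steel nose 30 mm wide. Origin under the knob's axis, at the plate's top face; x along vise +x. It moves 8 mm along vise +x per radian of clockwise knob turn (rack and pinion, no play) and stays where left. A grip on the cylinder under 6 N is loose, over 22 N marks the brass.
- knob_grip (a point): Centre of the red knob's bar grip (46 mm long, 14 thick, 28 high, white dot at one end), 104 mm above the bench; x axis along the bar. A black disc 46 mm across lies 8 mm under the bar. It turns about a vertical axis that rides along vise +x with the jaw; clockwise from above closes. Steady friction about 0.17 N m; 1.5 to 2.9 rad are needed.
- screwdriver: Bystander: a screwdriver about 170 mm long lying on the bench beyond the mat.
- bin: Bystander: a small blue open bin 100 x 120 x 50 mm with keys in it, on the left. Origin under its centre.
- key: Bystander: a key with a round yellow head, about 58 mm long, flat on the bench, on the left.
- jaw_face (a point): Centre of the flat end face of the jaw's nose. At the start 12 to 22 mm are free between it and a cylinder touching the V. The V is spring-backed (it yields under 3 mm): once jaw, cylinder and V all touch, the grip rises by about 8 N per mm of further jaw travel, which adds about 0.06 N m per mm to the torque felt at the knob.
Things that resemble listed ones, but are neither listed nor needed, are in the scene too. There is more than one size of the part that bears brass_mid; the job needs the smallest.

How it is judged:
By the outcome, as a careful person would: the job done as asked, in the order asked, and still so for the second after the job is handed in, with the robot touching nothing.
It also fails if it takes over 67 s, if anything falls off the work surface, if the arm or the gripper's body presses on something with over 40 N, if the wrist force passes 120 N, or if a joint passes its speed limit or range.

## Working session

There is one attempt and no reset: what is moved stays moved. The work goes in short steps, Python scripts to look and compute and a tool call to move; the robot and the scene stay as the last step left them, time stands still between calls to the robot, and variables do not carry over. Pictures are saved under pics/ and viewed, about 8 in all and at most 12, crops included, and the job is handed in when it is done.

Besides the shell and the picture viewer there is one more tool, called after "Request:" in YAML: its name, and indented under it one key for each argument. apply_moves: Moves the arm, as the interface text tells. Its arguments: {"type":"object","properties":{"increments":{"type":"array"}},"required":["increments"]}

```bash
mkdir -p pics; ls; cat > h.py <<'E'
import numpy as np, cv2
from scipy.spatial.transform import Rotation as R
from cell import readout, read_camera, env, nets
def cam2w(p,pt,st=None):
    pt=np.array(pt,float)
    if 'mount' in p:
        st=st or readout.state()
        q=np.array(p['mount'])@np.r_[pt,1]
        return R.from_euler('xyz',st['tcp_rot']).as_matrix()@q[:3]+np.array(st['eef_pos'])
    Rm=cv2.Rodrigues(np.array(p['rvec'],float))[0]
    return Rm.T@(pt-np.array(p['tvec'],float).ravel())
def ray(p,u,v,z,st=None):
    f=200/np.tan(np.radians(p['vfov']/2))
    o=cam2w(p,[0,0,0],st); d=cam2w(p,[(u-p['cx'])/f,(v-p['cy'])/f,1],st)-o
    return o+d*(z-o[2])/d[2]
def pix(p,w,st=None):
    f=200/np.tan(np.radians(p['vfov']/2)); w=np.array(w,float)
    if 'mount' in p:
        M=np.array(p['mount']);t=R.from_euler('xyz',st['tcp_rot']).as_matrix().T@(w-np.array(st['eef_pos']))
        c=M[:3,:3].T@(t-M[:3,3])
    else: c=cv2.Rodrigues(np.array(p['rvec'],float))[0]@w+np.array(p['tvec'],float).ravel()
    return c[0]/c[2]*f+p['cx'],c[1]/c[2]*f+p['cy']
def save(p,n): cv2.imwrite('pics/'+n,p['img'][:,:,::-1])
E
cat > a.py <<'E'
from h import *
st=readout.state(); print(st, env.grip_point_offset)
for c in ['top','scene']:
    p=read_camera(c); save(p,c+'0.png')
    for t in ['brass_mid','nickel_mid','vise','seat','jaw','knob_grip','jaw_face']:
        print(c,t,[(np.round(cam2w(p,d['point'])).tolist(),round(d['confidence'],2),np.round(pix(p,cam2w(p,d['point']))).tolist()) for d in nets.mark_of(p,t)[:4]])
E
python3 a.py
```

```text
pics
{'t': 0.0, 'joints': array([-1.26558482e+00,  4.91568744e-01,  1.55945324e+00,  4.38449740e-07,
        1.09170842e+00, -1.05567429e-01]), 'qvel': array([-0.00129106,  0.00070321,  0.00087163,  0.00077494,  0.00042355,
       -0.00013188]), 'tau': array([ 2.32571729e-04, -6.12649155e+01, -2.58181661e+01,  6.91829086e-02,
        4.82070073e-02, -9.98970881e-05]), 'eef_pos': array([ 249.54188274, -572.75114166,  214.05474305]), 'tcp_rot': array([-1.57192770e+00,  1.20272404e-04, -2.73081399e+00]), 'ft_force': array([ 0.29338934, -0.03614373, -0.10652427]), 'moment': array([-0.01818663, -0.03842259, -0.02020595]), 'opening': 1.0033618266426891} 18.8
top brass_mid [([410.0, -458.0, 32.0], 0.87, [490.0, 268.0]), ([487.0, -454.0, 35.0], 0.75, [488.0, 239.0]), ([523.0, -308.0, 27.0], 0.46, [432.0, 225.0])]
top nickel_mid [([516.0, -177.0, 29.0], 0.55, [384.0, 226.0])]
top vise [([541.0, 69.0, 1.0], 0.69, [293.0, 216.0])]
top seat [([597.0, 88.0, 19.0], 0.96, [286.0, 195.0]), ([517.0, -178.0, 30.0], 0.66, [384.0, 226.0])]
top jaw [([487.0, 37.0, 22.0], 0.82, [304.0, 236.0]), ([562.0, 73.0, 26.0], 0.63, [291.0, 208.0])]
top knob_grip [([483.0, 42.0, 103.0], 0.56, [300.0, 237.0]), ([677.0, -252.0, -0.0], 0.48, [410.0, 169.0])]
top jaw_face [([566.0, 72.0, 26.0], 0.58, [292.0, 206.0])]
scene brass_mid [([526.0, -314.0, 30.0], 0.67, [226.0, 271.0]), ([491.0, -451.0, 35.0], 0.64, [169.0, 290.0])]
scene nickel_mid [([514.0, -181.0, 25.0], 0.77, [265.0, 246.0])]
scene vise [([538.0, 67.0, 1.0], 0.87, [334.0, 219.0])]
scene seat [([591.0, 86.0, 20.0], 0.62, [351.0, 220.0])]
scene jaw [([487.0, 44.0, 20.0], 0.77, [318.0, 210.0])]
scene knob_grip [([484.0, 44.0, 104.0], 0.66, [317.0, 187.0])]
scene jaw_face [([561.0, 78.0, 26.0], 0.65, [342.0, 214.0])]
```

View pics/top0.png

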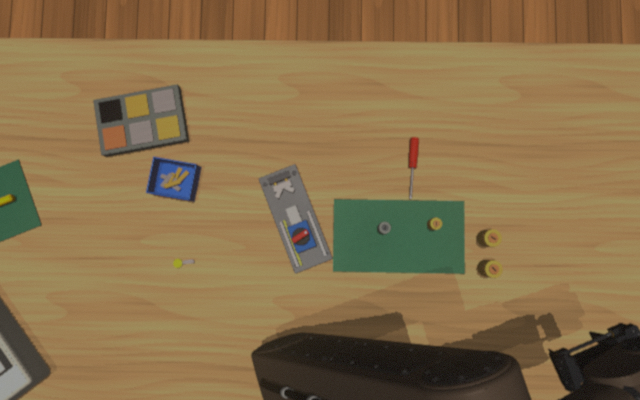

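View pics/scene0.png

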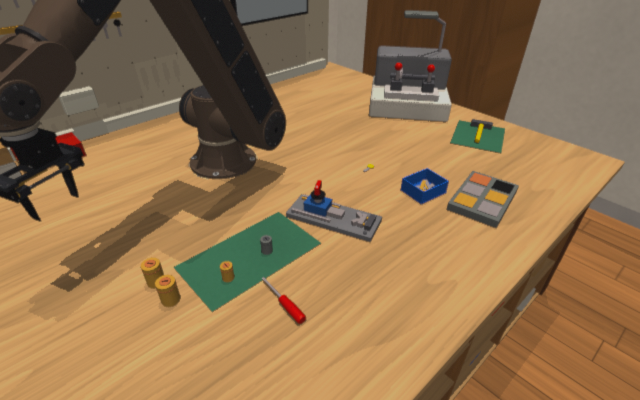

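The small brass cylinder is on the mat at about px (436,224), roughly (525,-311). The nickel one is at (385,228), and the two large decoys are off the mat at (490,238) and (491,268). The vise runs from the jaw at (302,237) to the V at (284,186). Its yaw is about 0.41, and the gripper already lines up with it.

Request:
apply_moves:
  increments:
    - [[-5.5,0,-2],[0,0,0],9.5]
    - [[-5.5,0,-2],[0,0,0],9.5]
    - [[-5.5,0,-2],[0,0,0],9.5]
    - [[-5.5,0,-2],[0,0,0],9.5]
    - [[-5.5,0,-2],[0,0,0],9.5]

```text
t: 1.42
eef_pos: [465.4, -369.3, 214.5]
tcp_rot: [-1.569, 0.0, -2.738]
ft_force: [1.3, -0.9, -0.4]
opening: 1.002
```

```bash
cat > b.py <<'E'
from h import *
import sys
st=readout.state(); print(st['t'],st['eef_pos'],st['tcp_rot'])
p=read_camera('wrist'); save(p,sys.argv[1])
print(np.round(p['mount'],2),p['vfov'],p['cx'],p['cy'])
for t in sys.argv[2:]:
    print(t,[(np.round(cam2w(p,d['point'],st),1).tolist(),round(d['confidence'],2)) for d in nets.mark_of(p,t)[:4]])
E
python3 b.py w1.png brass_mid nickel_mid
```

```text
1.425 [ 465.42922268 -369.27282273  214.48687201] [-1.56921923e+00  8.68039702e-05 -2.73795498e+00]
[[  -0.      0.96    0.27  -76.09]
 [  -0.     -0.27    0.96 -168.36]
 [   1.     -0.      0.     -0.33]
 [   0.      0.      0.      1.  ]] 68.79867503321988 323.5851381560708 193.29264714938301
brass_mid [([486.9, -451.6, 32.5], 0.85), ([407.5, -459.7, 31.3], 0.73), ([520.8, -312.8, 24.5], 0.63), ([512.9, -174.8, 29.5], 0.2)]
nickel_mid [([513.8, -173.8, 24.4], 0.76)]
```

Request:
apply_moves:
  increments:
    - [[-3,1.5,-1.2],[0,0,0],9.5]
    - [[-3,1.5,-1.2],[0,0,0],9.5]
    - [[-1.4,1.5,-0.6],[0,0,0],9.5]
    - [[0,1.5,0],[0,0,0],9.5]
    - [[0,0,0],[0,0,0],9.5]

```text
t: 2.2
eef_pos: [520.5, -314.9, 152.0]
tcp_rot: [-1.568, -0.001, -2.737]
ft_force: [0.1, -0.2, -0.0]
opening: 0.998
```

```bash
python3 b.py w2.png brass_mid
```

```text
2.2 [ 520.53782347 -314.8970481   152.01913494] [-1.56836382e+00 -8.36584244e-04 -2.73739970e+00]
[[  -0.      0.96    0.27  -76.09]
 [  -0.     -0.27    0.96 -168.36]
 [   1.     -0.      0.     -0.34]
 [   0.      0.      0.      1.  ]] 68.79867503321988 323.5851381560708 193.29264714938301
brass_mid [([523.6, -314.3, 24.5], 0.97), ([407.9, -457.2, 31.6], 0.88)]
```

View pics/w2.png

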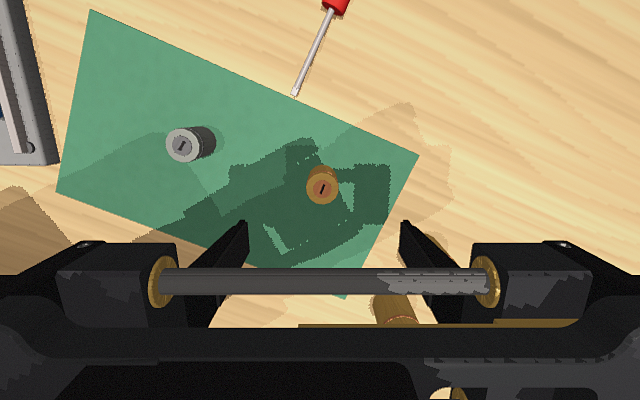

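The brass cylinder's top is centred at about px (323,187), between the fingers laterally. The nickel one is well clear at (184,145).

```bash
python3 -c "
from h import *
st=readout.state();p=read_camera('wrist')
w=ray(p,323,187,49,st);print(w)
d=R.from_euler('xyz',st['tcp_rot']).inv().apply(np.array([w[0],w[1],36])-st['eef_pos']);print(d)
h=cv2.cvtColor(p['img'],cv2.COLOR_RGB2HSV)[140:220,290:350];m=((h[...,0]<24)&(h[...,1]>120)).astype('uint8')
ys,xs=np.nonzero(m);print(xs.min()+290,xs.max()+290,ys.min()+140,ys.max()+140)
"
```

```text
[ 526.63439738 -312.4992866    49.        ]
[ -6.2070926  117.35439285  -0.80954461]
305 337 165 204
```

Request:
apply_moves:
  increments:
    - [[-0.5,3,0],[0,0,0],9.5]
    - [[0,4,0],[0,0,0],9.5]
    - [[0,4,0],[0,0,0],9.5]
    - [[0,1.6,0],[0,0,0],9.5]
    - [[0,0,0],[0,0,0],9.5]

```text
t: 2.98
eef_pos: [527.4, -318.0, 29.2]
tcp_rot: [-1.558, 0.005, -2.741]
ft_force: [1.7, 0.3, 0.6]
opening: 0.994
```

Request:
apply_moves:
  increments:
    - [[-0.1,0.5,-0.5],[-0.7,0,0],9.5]
    - [[0,0.2,0],[0,0,0],9.5]
    - [[0,0,0],[0,0,0],6]
    - [[0,0,0],[0,0,0],4.5]
    - [[0,0,0],[0,0,0],4.5]

```text
t: 3.6
eef_pos: [527.9, -313.9, 25.9]
tcp_rot: [-1.566, 0.008, -2.74]
ft_force: [-0.7, 0.4, -0.3]
opening: 0.74
```

```bash
python3 b.py w3.png brass_mid
```

```text
3.6 [ 527.93174864 -313.86924353   25.90576456] [-1.56614143  0.00793711 -2.74049568]
[[  -0.      0.96    0.27  -76.07]
 [  -0.     -0.27    0.96 -168.36]
 [   1.     -0.      0.     -0.34]
 [   0.      0.      0.      1.  ]] 68.79867503321988 323.5851381560708 193.29264714938301
brass_mid [([520.1, -311.1, 23.8], 0.78)]
```

View pics/w3.png

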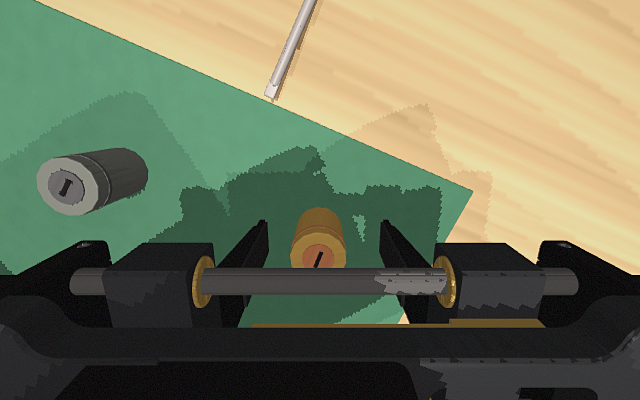

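Both fingers straddle the cylinder, whose top is at about px (319,253), so I'll centre slightly, lower and close.

Request:
apply_moves:
  increments:
    - [[0.2,0.4,-0.2],[-0.3,0,-0.4],6]
    - [[0,0,0],[0,0,0],3]
    - [[0,0,0],[0,0,0],2.5]
    - [[0,0,0],[0,0,0],2.5]
    - [[0,0,0],[0,0,0],2.5]

```text
t: 4.32
eef_pos: [525.0, -312.6, 21.3]
tcp_rot: [-1.573, 0.0, -2.741]
ft_force: [0.1, 1.5, 0.5]
opening: 0.319
```

Request:
apply_moves:
  increments:
    - [[0,0,0],[0,0,0],2.5]
    - [[0,0,0],[0,0,0],2.5]
    - [[0,0,0],[0,0,0],2.5]
    - [[0,0,0],[0,0,0],2.5]
    - [[0,0,0],[0,0,0],2.5]

```text
t: 4.95
eef_pos: [525.0, -312.5, 21.3]
tcp_rot: [-1.572, 0.0, -2.74]
ft_force: [-0.6, 0.1, 0.0]
opening: 0.324
```

Request:
apply_moves:
  increments:
    - [[0,-2,0],[0,0,0],2.5]
    - [[0,-4,0],[0,0,0],2.5]
    - [[-1,-5,-2],[0,0,0],2.5]
    - [[-2,-5,-4],[0,0,0],2.5]
    - [[-2.5,-2,-5],[0,0,0],2.5]

```text
t: 5.58
eef_pos: [531.7, -192.7, 200.2]
tcp_rot: [-1.578, -0.003, -2.746]
ft_force: [0.8, -0.3, -2.2]
opening: 0.32
```

Request:
apply_moves:
  increments:
    - [[-2.5,0,-5],[0,0,0],2.5]
    - [[-2.5,0,-5],[0,0,0],2.5]
    - [[-2.5,0,-5],[0,0,0],2.5]
    - [[-2.5,0,-4],[0,0,0],2.5]
    - [[-1,0,-2],[0,0,0],2.5]

```text
t: 6.2
eef_pos: [551.7, 52.5, 202.9]
tcp_rot: [-1.576, -0.0, -2.745]
ft_force: [-0.2, -0.3, -2.9]
opening: 0.319
```

```bash
python3 b.py w4.png vise seat jaw knob_grip jaw_face brass_mid
```

```text
6.2 [551.73312666  52.54241691 202.94579554] [-1.57566377e+00 -4.17640462e-04 -2.74481709e+00]
[[  -0.      0.96    0.27  -76.08]
 [  -0.     -0.27    0.96 -168.36]
 [   1.     -0.      0.     -0.32]
 [   0.      0.      0.      1.  ]] 68.79867503321988 323.5851381560708 193.29264714938301
vise [([540.2, 64.7, -3.1], 0.59)]
seat [([587.1, 90.0, 20.3], 0.65), ([541.4, 65.0, -3.0], 0.61)]
jaw [([483.1, 43.8, 21.9], 0.6)]
knob_grip [([539.4, 64.9, -2.4], 0.62)]
jaw_face [([561.7, 77.3, 27.9], 0.86), ([676.6, -254.8, 1.5], 0.25)]
brass_mid [([549.2, 52.8, 204.8], 0.74)]
```

View pics/w4.png

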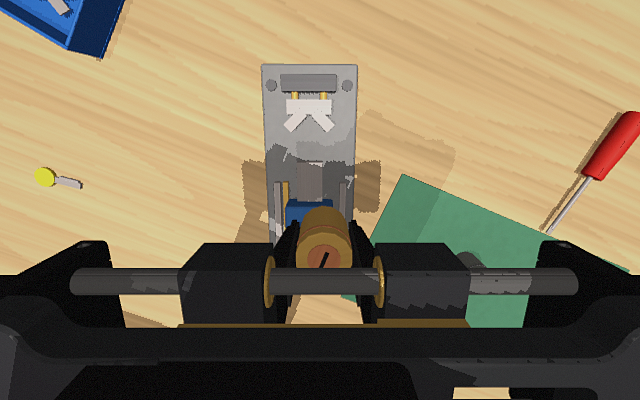

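The wrist view shows the vise plate's far edge from (262,66) to (356,66). The V apex is near (309,112) and its arm tips are at (288,131) and (331,130). The cylinder is held upright at (325,255).

```bash
cat > c.py <<'E'
from h import *
st=readout.state();p=read_camera('wrist')
im=p['img'].astype(int)
sat=im.max(2)-im.min(2)
L=[];Rr=[]
for v in range(85,160,8):
    g=np.nonzero(sat[v,200:420]<30)[0]+200
    L.append(ray(p,g.min(),v,20,st)[:2]);Rr.append(ray(p,g.max()+1,v,20,st)[:2])
L=np.array(L);Rr=np.array(Rr);M=(L+Rr)/2
print(np.linalg.norm(L-Rr,axis=1).round(1))
for A in(L,Rr,M):
    d=np.linalg.svd(A-A.mean(0))[2][0];d*=np.sign(d[0]);print('yaw',np.arctan2(d[1],d[0]),A.mean(0))
far=(ray(p,262,65.5,20,st)+ray(p,357,65.5,20,st))/2
print('far',far)
y=np.arctan2(d[1],d[0]);u=np.array([np.cos(y),np.sin(y)])
c=M.mean(0)+u*((far[:2]-M.mean(0))@u)
o=c-135*u
print('origin',o,'seat',o+55*u,'jaw(knob) pts')
for n,q in dict(apex=(309,112),t1=(288,131),t2=(331,130),nosetopL=(296,161),nosetopR=(323,161)).items():
    w=ray(p,*q,35,st)[:2]-o; print(n,w@u,w@[-u[1],u[0]])
E
python3 c.py
python3 -c "
import cv2;i=cv2.imread('pics/w4.png')[50:250,230:390];cv2.imwrite('pics/w4c.png',cv2.resize(i,None,fx=3,fy=3,interpolation=cv2.INTER_CUBIC))"
```

```text
[107.6 108.3 107.9 108.7 107.1 107.9 107.5 108.3 109.1 107.5]
yaw 0.3926929030074353 [583.39478642 142.72037062]
yaw 0.395234416946393 [624.83039706  42.99346767]
yaw 0.39396284809429316 [604.11259174  92.85691914]
far [661.38935666 112.76351843  20.        ]
origin [535.34758427  64.27165396] seat [586.13431875  85.38344215] jaw(knob) pts
apex 85.15755949440218 -3.1769309989231895
t1 64.49929716615364 20.82104774364973
t2 65.60168656679058 -27.713707120108023
nosetopL 30.387228608046325 12.664299596564513
nosetopR 30.398740903438906 -18.665427947503623
```

View pics/w4c.png

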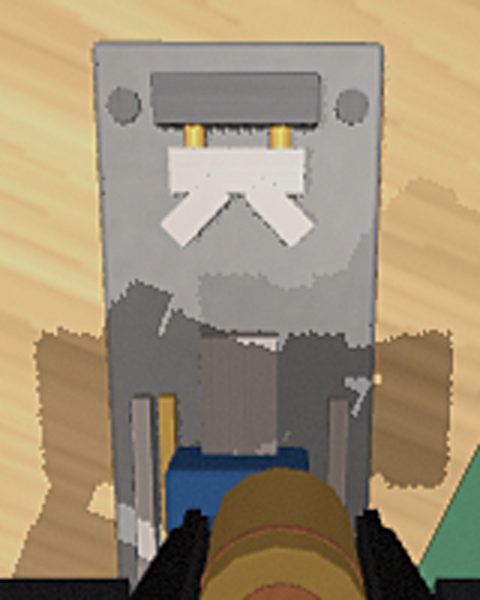

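```bash
cat > c2.py <<'E'
from h import *
st=readout.state();print(st['eef_pos'],st['qvel'].round(3));p=read_camera('wrist')
st=dict(eef_pos=[551.733,52.542,202.946],tcp_rot=[-1.57566,-.000418,-2.744817])
im=cv2.imread('pics/w4.png').astype(int)
sat=im.max(2)-im.min(2)
L=[];Rr=[]
for v in range(80,150,6):
    g=np.nonzero(sat[v,200:420]<35)[0]+200
    L.append(ray(p,g.min(),v,20,st)[:2]);Rr.append(ray(p,g.max()+1,v,20,st)[:2])
L=np.array(L);Rr=np.array(Rr);M=(L+Rr)/2
print(np.linalg.norm(L-Rr,axis=1).round(1))
for A in(L,Rr,M):
    d=np.linalg.svd(A-A.mean(0))[2][0];d*=np.sign(d[0]);print('yaw',np.arctan2(d[1],d[0]),A.mean(0))
far=(ray(p,261.3,64.5,20,st)+ray(p,357.7,64.5,20,st))/2
y=np.arctan2(d[1],d[0]);u=np.array([np.cos(y),np.sin(y)])
print('far',far,(far[:2]-M.mean(0))@[-u[1],u[0]])
c=M.mean(0)+u*((far[:2]-M.mean(0))@u)
o=c-135*u
print('origin',o,'seat',o+55*u)
for n,q in dict(apex=(309,114.3),t1=(291.7,132),t2=(326.7,132),nosetopL=(297.7,161.7),nosetopR=(322.3,161.7)).items():
    w=ray(p,*q,35,st)[:2]-o; print(n,w@u,w@[-u[1],u[0]])
E
python3 c2.py
```

```text
[551.88815756  49.22675573 203.0806268 ] [ 0.001 -0.002  0.     0.    -0.     0.003]
[108.2 107.6 108.2 108.8 108.2 108.8 107.  107.6 108.2 108.8 108.2 107.6]
yaw 0.394548308214355 [592.68032624 146.64158131]
yaw 0.3921746032458396 [634.45901958  46.96463607]
yaw 0.3933626934663538 [613.56967291  96.80310869]
far [661.99445804 116.88777953  20.        ] -0.010336352263498584
origin [537.30107041  65.15230632] seat [588.10046608  86.23361082]
apex 81.67566865609027 0.2537086593264103
t1 62.30266899619993 19.99343058191397
t2 62.45280746008121 -19.54393761583
nosetopL 28.511497981390967 13.901611874943464
nosetopR 28.63242326375454 -14.65432812113694
```

Request:
apply_moves:
  increments:
    - [[-2.2,0,-1.2],[0,0,0],2.5]
    - [[-2.2,0,-0.8],[0.3,0,0],2.5]
    - [[0,3,0],[0,0,0],2.5]
    - [[0,3,0],[0,0,0],2.5]
    - [[0,0,0],[0,0,0],2.5]

```text
t: 7.28
eef_pos: [586.7, 82.2, 142.4]
tcp_rot: [-1.569, 0.001, -2.753]
ft_force: [-0.6, 0.5, -2.4]
opening: 0.321
```

```bash
python3 -c "
from h import *
print(readout.state()['eef_pos'])"; python3 b.py w5.png brass_mid jaw_face seat
```

```text
[586.65683192  82.16635118 142.37484548]
7.275 [586.65683192  82.16635118 142.37484548] [-1.56934833e+00  9.33381106e-04 -2.75321388e+00]
[[  -0.      0.96    0.27  -76.08]
 [  -0.     -0.27    0.96 -168.36]
 [   1.     -0.      0.     -0.34]
 [   0.      0.      0.      1.  ]] 68.79867503321988 323.5851381560708 193.29264714938301
brass_mid [([583.4, 83.4, 144.9], 0.66), ([674.4, -254.2, 2.8], 0.3)]
jaw_face []
seat [([587.6, 90.9, 18.8], 0.79)]
```

View pics/w5.png

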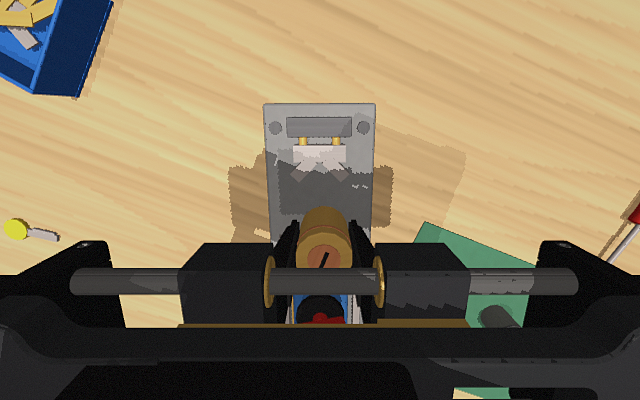

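The view shows the cylinder over the vise with the far plate corners at (264,104) and (376,104) and the V apex near (320,163). I'll cross-check the vise pose from here.

```bash
python3 -c "
from h import *
st=readout.state();p=read_camera('wrist')
im=p['img'].astype(int);sat=im.max(2)-im.min(2);Ms=[]
for v in range(115,150,4):
    g=np.nonzero(sat[v,220:420]<35)[0]+220
    a,b=ray(p,g.min(),v,20,st)[:2],ray(p,g.max()+1,v,20,st)[:2];Ms.append((a+b)/2)
print(np.linalg.norm(a-b))
m=np.mean(Ms,0);y=.3934;u=np.array([np.cos(y),np.sin(y)]);n=np.array([-u[1],u[0]])
o=np.array([537.3,65.15])
f=ray(p,320,103.5,20,st)[:2]
print('mid lateral',(m-o)@n,'far along',(f-o)@u,(f-o)@n,'TCP along/lat',(st['eef_pos'][:2]-o)@u,(st['eef_pos'][:2]-o)@n)
"
```

```text
108.03651007943883
mid lateral 0.33439825927446815 far along 137.96712322180082 -0.5980005396853141 TCP along/lat 53.50425537122579 -3.424055730223602
```

Request:
apply_moves:
  increments:
    - [[0,2.5,-0.4],[0,0,0],2.5]
    - [[0,2.5,0],[0,0,0],2.5]
    - [[0,2,0],[0,0,0],2.5]
    - [[0,1,0],[0,0,0],2.5]
    - [[0,0,0],[0,0,0],2.5]

```text
t: 8.15
eef_pos: [589.9, 86.2, 68.6]
tcp_rot: [-1.564, 0.015, -2.753]
ft_force: [0.5, 0.6, -2.4]
opening: 0.32
```

```bash
cat > s.py <<'E'
from h import *
s=readout.state();y=.3934;u=np.array([np.cos(y),np.sin(y)]);n=np.array([-u[1],u[0]])
d=s['eef_pos'][:2]-np.array([537.3,65.15]);F=s['ft_force']
print('t %.2f along %.2f lat %.2f z %.2f'%(s['t'],d@u,d@n,s['eef_pos'][2]),'rot',s['tcp_rot'].round(4),'F along %.2f lat %.2f z %.2f'%(F[:2]@u,F[:2]@n,F[2]),'M',s['moment'].round(3),'op %.3f'%s['opening'],'q6 %.2f'%s['joints'][5],'tau',s['tau'][5].round(3))
E
python3 s.py
```

```text
t 8.15 along 56.62 lat -0.75 z 68.55 rot [-1.5642  0.0147 -2.753 ] F along 0.68 lat 0.37 z -2.41 M [ 0.052 -0.012 -0.005] op 0.320 q6 1.22 tau 0.001
```

Request:
apply_moves:
  increments:
    - [[0.4,0,-0.1],[-0.4,0,-0.8],2.5]
    - [[0,0.8,0],[0,0,0],2.5]
    - [[0,0.8,0],[0,0,0],2.5]
    - [[0,0.4,0],[0,0,0],2.5]
    - [[0,0,0],[0,0,0],2.5]

```text
t: 8.78
eef_pos: [586.4, 85.6, 49.1]
tcp_rot: [-1.571, 0.002, -2.753]
ft_force: [0.3, 0.4, -2.3]
opening: 0.318
```

```bash
python3 s.py; python3 b.py w6.png brass_mid seat
```

```text
t 8.78 along 53.21 lat 0.04 z 49.06 rot [-1.5707e+00  2.5000e-03 -2.7530e+00] F along 0.46 lat 0.25 z -2.27 M [ 0.037  0.055 -0.022] op 0.318 q6 1.21 tau -0.0
8.775 [586.43084169  85.5884989   49.06385801] [-1.57071844e+00  2.49007971e-03 -2.75303585e+00]
[[  -0.      0.96    0.27  -76.08]
 [  -0.     -0.27    0.96 -168.36]
 [   1.     -0.      0.     -0.33]
 [   0.      0.      0.      1.  ]] 68.79867503321988 323.5851381560708 193.29264714938301
brass_mid [([581.8, 87.8, 52.1], 0.82)]
seat [([588.0, 91.0, 20.0], 0.59)]
```

View pics/w6.png

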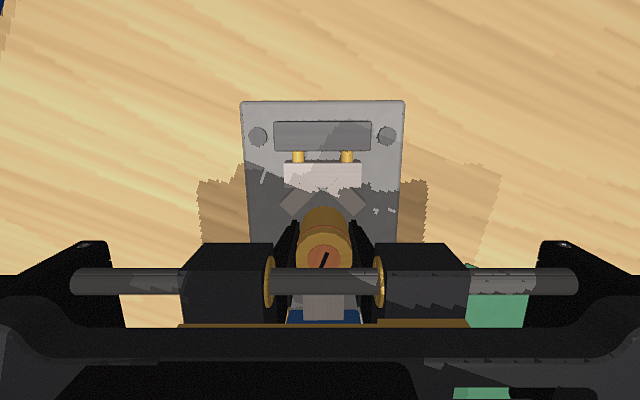

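The V body spans px 284–361 (centre 322) with its apex at about (322,186). The cylinder at 325 is centred and clear of it, so I'll lower it to the plate.

Request:
apply_moves:
  increments:
    - [[0,0.5,0],[0,0,0],2.5]
    - [[0,0.3,0],[0,0,0],2.5]
    - [[0,0.15,0],[0,0,0],2.5]
    - [[0,0.1,0],[0,0,0],2.5]
    - [[0,0,0],[0,0,0],2.5]

```text
t: 9.55
eef_pos: [586.8, 85.6, 38.5]
tcp_rot: [-1.57, 0.004, -2.753]
ft_force: [0.0, -0.2, -2.0]
opening: 0.325
```

```bash
python3 s.py
```

```text
t 9.55 along 53.57 lat -0.06 z 38.55 rot [-1.5703  0.0036 -2.753 ] F along -0.06 lat -0.15 z -1.98 M [0.012 0.048 0.01 ] op 0.325 q6 1.21 tau 0.0
```

Request:
apply_moves:
  increments:
    - [[-0.1,0,0],[0,0,0],2.5]
    - [[-0.1,0,0],[0,0,0],2.5]
    - [[-0.1,0,0],[0,0,0],2.5]
    - [[-0.1,0,0],[0,0,0],2.5]
    - [[0,0,0],[0,0,0],2.5]

```text
t: 10.18
eef_pos: [591.0, 87.3, 38.8]
tcp_rot: [-1.57, 0.004, -2.753]
ft_force: [0.7, 1.1, -3.0]
opening: 0.319
```

```bash
python3 s.py
```

```text
t 10.18 along 58.05 lat -0.14 z 38.82 rot [-1.5701  0.0041 -2.753 ] F along 1.09 lat 0.69 z -2.96 M [-0.014  0.005  0.026] op 0.319 q6 1.22 tau 0.005
```

Request:
apply_moves:
  increments:
    - [[-0.1,0,0],[0,0,0],2.5]
    - [[-0.1,0,0],[0,0,0],2.5]
    - [[-0.1,0,0],[0,0,0],2.5]
    - [[0,0,0],[0,0,0],2.5]
    - [[0,0,0],[0,0,0],2.5]

```text
t: 10.8
eef_pos: [593.3, 88.5, 38.7]
tcp_rot: [-1.571, 0.003, -2.753]
ft_force: [-0.7, -0.2, -2.5]
opening: 0.318
```

```bash
python3 s.py
```

```text
t 10.80 along 60.71 lat 0.07 z 38.66 rot [-1.5706  0.0028 -2.753 ] F along -0.73 lat 0.06 z -2.47 M [-0.015  0.115 -0.018] op 0.318 q6 1.22 tau -0.004
```

Request:
apply_moves:
  increments:
    - [[-0.1,0,0],[0,0,0],2.5]
    - [[-0.1,0,0],[0,0,0],2.5]
    - [[0,0,0],[0,0,0],2.5]
    - [[0,0,0],[0,0,0],2.5]
    - [[0,0,0],[0,0,0],2.5]

```text
t: 11.42
eef_pos: [594.0, 89.3, 38.4]
tcp_rot: [-1.572, -0.0, -2.753]
ft_force: [-2.3, 0.0, -1.8]
opening: 0.321
```

```bash
python3 s.py
```

```text
t 11.43 along 61.63 lat 0.54 z 38.35 rot [-1.5717e+00 -1.0000e-04 -2.7530e+00] F along -2.12 lat 0.91 z -1.76 M [-0.071  0.546 -0.029] op 0.321 q6 1.22 tau -0.02
```

Request:
apply_moves:
  increments:
    - [[-0.1,0,0],[0,0,0],2.5]
    - [[-0.1,0,0],[0,0,0],2.5]
    - [[-0.1,0,0],[0,0,0],2.5]
    - [[0,0,0],[0,0,0],2.5]
    - [[0,0,0],[0,0,0],2.5]

```text
t: 12.05
eef_pos: [594.3, 89.5, 38.4]
tcp_rot: [-1.573, -0.007, -2.753]
ft_force: [-4.0, 0.5, -2.2]
opening: 0.323
```

```bash
python3 s.py
```

```text
t 12.05 along 61.94 lat 0.66 z 38.38 rot [-1.5728 -0.0066 -2.7527] F along -3.53 lat 2.03 z -2.16 M [-0.078  0.63  -0.024] op 0.323 q6 1.22 tau -0.023
```

Request:
apply_moves:
  increments:
    - [[0.03,0.05,0],[0,0,0.4],2.5]
    - [[0,0.03,0],[0,0,0],2.5]
    - [[0,0,0],[0,0,0],2.5]
    - [[0,0,0],[0,0,0],2.5]
    - [[0,0,0],[0,0,0],2.5]

```text
t: 12.68
eef_pos: [594.1, 89.5, 38.3]
tcp_rot: [-1.573, 0.001, -2.753]
ft_force: [-5.0, -0.3, 0.5]
opening: 0.319
```

```bash
python3 s.py
```

```text
t 12.68 along 61.82 lat 0.66 z 38.26 rot [-1.5726e+00  1.5000e-03 -2.7526e+00] F along -4.76 lat 1.66 z 0.50 M [-0.114  0.822 -0.084] op 0.319 q6 1.22 tau -0.031
```

Request:
apply_moves:
  increments:
    - [[0,0,0],[0,0,0],4]
    - [[0,0,0],[0,0,0],5]
    - [[0,0,0],[0,0,0],6]
    - [[0,0,0],[0,0,0],6]
    - [[0,-2,0],[0,0,0],6]

```text
t: 13.3
eef_pos: [596.1, 89.5, 58.2]
tcp_rot: [-1.571, 0.005, -2.753]
ft_force: [0.6, -0.2, 0.9]
opening: 0.629
```

Request:
apply_moves:
  increments:
    - [[0,-5,0],[0,0,0],6]
    - [[1,-5,0],[0,0,0],6]
    - [[2,-4,0],[0,0,0],6]
    - [[2,0,0],[0,0,0],6]
    - [[0,0,0],[0,0,0],6]

```text
t: 13.92
eef_pos: [549.0, 69.8, 203.9]
tcp_rot: [-1.57, 0.009, -2.753]
ft_force: [0.2, 0.2, 1.0]
opening: 0.632
```

```bash
python3 s.py;  python3 b.py w7.png brass_mid knob_grip jaw_face jaw
```

```text
t 13.93 along 12.57 lat -0.19 z 203.89 rot [-1.5698  0.009  -2.7526] F along 0.22 lat 0.09 z 1.03 M [ 0.002  0.002 -0.022] op 0.632 q6 1.19 tau -0.104
13.925 [548.98322579  69.788679   203.89011231] [-1.56977296  0.00901487 -2.75257552]
[[  -0.      0.96    0.27  -76.07]
 [  -0.     -0.27    0.96 -168.36]
 [   1.     -0.      0.     -0.34]
 [   0.      0.      0.      1.  ]] 68.79867503321988 323.5851381560708 193.29264714938301
brass_mid [([592.0, 84.7, 41.3], 0.69), ([406.9, 367.1, 1.3], 0.17)]
knob_grip [([482.4, 44.5, 102.9], 0.71)]
jaw_face [([563.7, 77.3, 25.1], 0.66)]
jaw [([480.7, 46.0, 21.6], 0.59)]
```

View pics/w7.png

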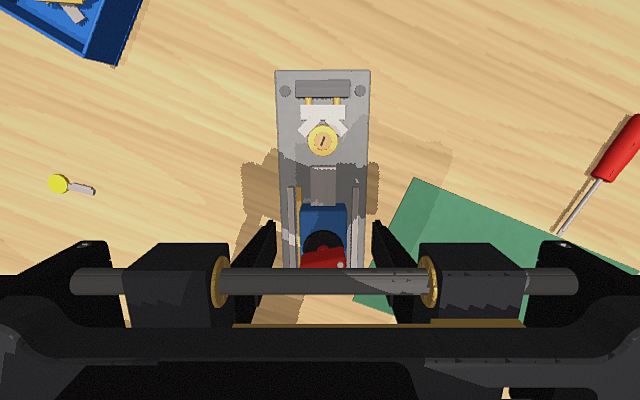

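The brass cylinder stands in the V, with its top at (322,140). The red bar lies roughly across the vise at about (325,257), partly hidden, so I'll move over it.

Request:
apply_moves:
  increments:
    - [[3,0,0],[0,0,-0.5],8]
    - [[3,0,0],[0,0,0],8]
    - [[1,0,0],[0,0,0],8]
    - [[0,0,0],[0,0,0],8]
    - [[0,0,0],[0,0,0],8]

```text
t: 14.8
eef_pos: [486.3, 43.8, 200.5]
tcp_rot: [-1.571, -0.003, -2.751]
ft_force: [-0.9, -1.0, -0.0]
opening: 0.844
```

```bash
python3 s.py; cat > k.py <<'E'
from h import *
st=readout.state();p=read_camera('wrist');save(p,'knob.png')
h=cv2.cvtColor(p['img'],cv2.COLOR_RGB2HSV);m=(((h[...,0]<8)|(h[...,0]>172))&(h[...,1]>150)&(h[...,2]>50)).astype('uint8')
n,l,s,c=cv2.connectedComponentsWithStats(m)
for i in range(1,n):
    if s[i,4]<150: continue
    pts=np.argwhere(l==i)[:,::-1].astype(np.float32);r=cv2.minAreaRect(pts);b=cv2.boxPoints(r)
    w=[ray(p,*q,118,st)[:2].round(1) for q in b];print(s[i],r,w,ray(p,*r[0],118,st))
    for a,bb in((0,1),(1,2)):
        d=w[bb]-w[a];print(np.linalg.norm(d),np.arctan2(d[1],d[0]))
E
python3 k.py;python3 -c "
import cv2;i=cv2.imread('pics/knob.png')[120:280,220:430];cv2.imwrite('pics/kc.png',cv2.resize(i,None,fx=3,fy=3,interpolation=cv2.INTER_CUBIC))"
```

```text
t 14.80 along -55.24 lat -0.16 z 200.48 rot [-1.5714 -0.0031 -2.7513] F along -1.20 lat -0.64 z -0.03 M [-0.027  0.006  0.055] op 0.844 q6 1.14 tau -0.009
[608  72  32  54 895] ((632.4442138671875, 102.0820541381836), (24.245487213134766, 57.12408447265625), 34.215702056884766) [array([ 640.6, -146.7]), array([ 680.4, -147.6]), array([ 678.3, -169.3]), array([ 637.8, -169.3])] [ 659.6837342  -158.17243116  118.        ]
39.810174578868605 -0.022609212106334268
21.80137610335643 -1.6672701019774845
[298 183  50  28 980] ((321.8648376464844, 195.68917846679688), (23.67345428466797, 49.484092712402344), 80.53767395019531) [array([486.6,  71.1]), array([509.8,  34. ]), array([491.4,  22.2]), array([467.4,  60. ])] [488.94735043  46.82558289 118.        ]
43.75671377057467 -1.0119547633940575
21.858636736997145 -2.571354678535749
```

View pics/kc.png

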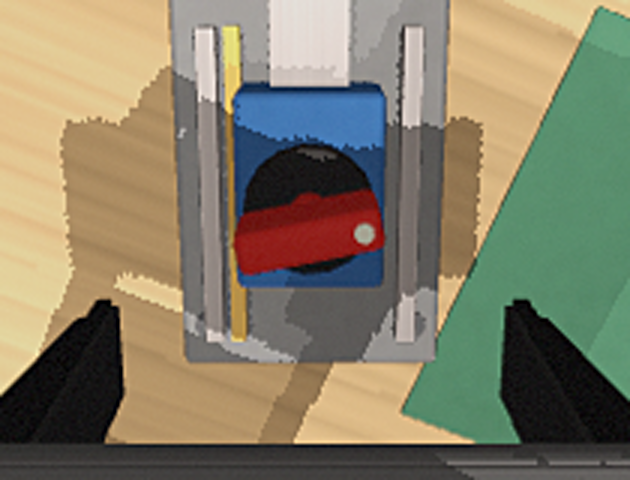

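The bar's top face is centred at about crop (308,237), i.e. px (323,199). Its white dot is at the right end, and the bar is tilted about 11° from the image horizontal. Turning −101° about the tool y axis aligns the grip and leaves wrist range for the clockwise turn.

Request:
apply_moves:
  increments:
    - [[0,0,0],[0,-10.5,0],6]
    - [[0,0,0],[0,-10.5,0],6]
    - [[0,0,0],[0,-10.5,0],6]
    - [[0,0,0],[0,-10.5,0],6]
    - [[0,0,0],[0,-10.5,0],6]

```text
t: 15.48
eef_pos: [489.5, 44.9, 199.8]
tcp_rot: [-1.573, -0.001, -1.812]
ft_force: [0.8, 0.0, -0.9]
opening: 0.633
```

Request:
apply_moves:
  increments:
    - [[0,1,0],[0,-10.5,0],6]
    - [[0,1,0],[0,-10.5,0],6]
    - [[0,1,0],[0,-10.5,0],6]
    - [[0,1,0],[0,-10.5,0],6]
    - [[0,0,0],[0,-7,0],6]

```text
t: 16.1
eef_pos: [492.8, 46.1, 158.0]
tcp_rot: [-1.572, 0.001, -0.935]
ft_force: [-0.3, 0.2, 0.3]
opening: 0.63
```

```bash
python3 s.py; python3 k.py
```

```text
t 16.10 along -48.43 lat -0.57 z 158.00 rot [-1.5722e+00  5.0000e-04 -9.3470e-01] F along -0.23 lat 0.32 z 0.35 M [ 0.021 -0.178  0.04 ] op 0.630 q6 -0.68 tau 1.303
[ 304  174   20   63 1061] ((312.6835632324219, 205.04385375976562), (18.690889358520508, 62.29062271118164), 2.12109637260437) [array([489.4,  23.2]), array([462.5,  64.2]), array([473.7,  71.9]), array([501.4,  31.4])] [481.33310285  48.29520264 118.        ]
49.0368228987156 2.151446121675773
13.591541487263312 0.6022873461349648
```

Request:
apply_moves:
  increments:
    - [[-0.5,1,-0.7],[0,0,0],6]
    - [[0,0.5,0],[0,0,0],6]
    - [[0,0,0],[0,0,0],6]
    - [[0,0,0],[0,0,0],6]
    - [[0,0,0],[0,0,0],6]

```text
t: 16.77
eef_pos: [484.5, 46.2, 142.1]
tcp_rot: [-1.572, 0.0, -0.936]
ft_force: [-0.7, 0.0, -1.0]
opening: 0.63
```

```bash
python3 s.py; python3 k.py; python3 -c "
from h import *
print(readout.state()['eef_pos'])"
```

```text
t 16.77 along -56.06 lat 2.70 z 142.08 rot [-1.5716e+00  1.0000e-04 -9.3620e-01] F along -0.62 lat 0.26 z -0.98 M [ 0.012 -0.125  0.023] op 0.630 q6 -0.67 tau 0.005
[ 312  185   21   67 1205] ((322.0, 218.0), (66.0, 20.0), 90.0) [array([461.8,  64.3]), array([472.7,  72.3]), array([502.2,  32.9]), array([490.6,  24.3])] [481.33768789  49.08368792 118.        ]
13.520724832641166 0.6331464492953456
49.22001625355278 -0.9281078955959655
[484.47000384  46.13000144 142.08043364]
```

View pics/knob.png

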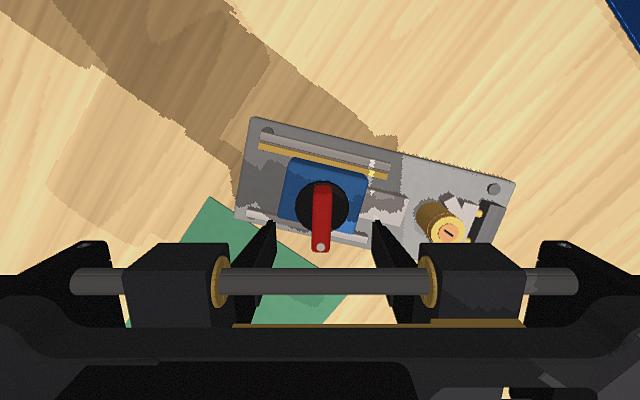

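The bar is vertical in the view, at column 322 between the open fingers. The disc centre at (322,208) puts the axis under the tool to within about 1 mm, so I'll descend.

Request:
apply_moves:
  increments:
    - [[-0.1,1,-0.1],[0,0,0],6]
    - [[0,1,0],[0,0,0],6]
    - [[0,0.8,0],[0,0,0],6]
    - [[0,0.5,0],[0,0,0],6]
    - [[0,0,0],[0,0,0],6]

```text
t: 17.45
eef_pos: [482.8, 46.4, 106.3]
tcp_rot: [-1.572, 0.001, -0.936]
ft_force: [-0.0, -0.3, 0.2]
opening: 0.635
```

```bash
python3 s.py
```

```text
t 17.45 along -57.56 lat 3.54 z 106.31 rot [-1.5722e+00  6.0000e-04 -9.3650e-01] F along -0.13 lat -0.31 z 0.22 M [ 0.04  -0.159 -0.011] op 0.635 q6 -0.67 tau 0.0
```

Request:
apply_moves:
  increments:
    - [[0,0.8,0],[0,0,0],6]
    - [[0,0.7,0],[0,0,0],6]
    - [[0,0,0],[0,0,0],6]
    - [[0,0,0],[0,0,0],3]
    - [[0,0,0],[0,0,0],2]

```text
t: 18.08
eef_pos: [483.0, 46.3, 90.6]
tcp_rot: [-1.572, 0.0, -0.936]
ft_force: [-0.2, -0.1, -0.4]
opening: 0.474
```

```bash
python3 s.py
```

```text
t 18.07 along -57.33 lat 3.42 z 90.57 rot [-1.5716e+00  1.0000e-04 -9.3650e-01] F along -0.27 lat -0.03 z -0.38 M [ 0.042 -0.153 -0.017] op 0.474 q6 -0.67 tau -0.0
```

Request:
apply_moves:
  increments:
    - [[0,0,0],[0,0,0],0.5]
    - [[0,0,0],[0,0,0],0.5]
    - [[0,0,0],[0,0,0],0.5]
    - [[0,0,0],[0,0,0],0.5]
    - [[0,0,0],[0,0,0],0.5]

```text
t: 18.7
eef_pos: [482.4, 45.8, 90.9]
tcp_rot: [-1.573, 0.0, -0.937]
ft_force: [0.9, -0.0, -0.6]
opening: 0.149
```

```bash
python3 s.py
```

```text
t 18.70 along -58.11 lat 3.21 z 90.92 rot [-1.5727e+00  3.0000e-04 -9.3700e-01] F along 0.87 lat -0.37 z -0.58 M [ 0.059 -0.269 -0.156] op 0.149 q6 -0.67 tau -0.172
```

Request:
apply_moves:
  increments:
    - [[0.016,0,0.082],[0,6,0],0.5]
    - [[0.007,0,0.084],[0,6,0],0.5]
    - [[0,0,0.084],[0,6,0],0.5]
    - [[-0.01,0,0.083],[0,6,0],0.5]
    - [[-0.019,0,0.082],[0,6,0],0.5]

```text
t: 19.32
eef_pos: [487.4, 47.7, 90.9]
tcp_rot: [-1.57, -0.001, -1.474]
ft_force: [0.7, -1.4, -1.1]
opening: 0.146
```

```bash
python3 s.py
```

```text
t 19.32 along -52.75 lat 3.01 z 90.93 rot [-1.5701e+00 -1.3000e-03 -1.4743e+00] F along 0.09 lat -1.61 z -1.10 M [-0.11  -0.147  0.113] op 0.146 q6 -0.13 tau -1.247
```

Request:
apply_moves:
  increments:
    - [[-0.026,0,0.074],[0,6,0],0.5]
    - [[-0.035,0,0.072],[0,6,0],0.5]
    - [[-0.042,0,0.067],[0,6,0],0.5]
    - [[-0.05,0,0.063],[0,6,0],0.5]
    - [[0,0,0],[0,0,0],0.5]

```text
t: 19.95
eef_pos: [491.6, 48.9, 90.9]
tcp_rot: [-1.567, -0.001, -1.905]
ft_force: [-0.6, -1.2, 0.8]
opening: 0.15
```

```bash
python3 s.py
```

```text
t 19.95 along -48.42 lat 2.54 z 90.92 rot [-1.5674e+00 -9.0000e-04 -1.9047e+00] F along -0.99 lat -0.87 z 0.82 M [-0.182  0.171 -0.209] op 0.150 q6 0.30 tau 0.637
```

Request:
apply_moves:
  increments:
    - [[-0.048,0,0.079],[0,5,0],0.5]
    - [[-0.053,0,0.075],[0,5,0],0.5]
    - [[-0.056,0,0.07],[0,5,0],0.5]
    - [[-0.06,0,0.065],[0,5,0],0.5]
    - [[-0.063,0,0.06],[0,5,0],0.5]

```text
t: 20.58
eef_pos: [495.6, 49.7, 90.9]
tcp_rot: [-1.568, -0.0, -2.338]
ft_force: [1.1, -1.2, -0.2]
opening: 0.15
```

```bash
python3 s.py
```

```text
t 20.57 along -44.45 lat 1.76 z 90.92 rot [-1.5681e+00 -4.0000e-04 -2.3384e+00] F along 0.56 lat -1.50 z -0.19 M [0.015 0.186 0.147] op 0.150 q6 0.74 tau -0.972
```

Request:
apply_moves:
  increments:
    - [[-0.039,0,0.033],[0,3,0],0.5]
    - [[-0.04,0,0.031],[0,3,0],0.5]
    - [[-0.04,0,0.029],[0,3,0],0.5]
    - [[-0.041,0,0.026],[0,3,0],0.5]
    - [[-0.041,0,0.024],[0,3,0],0.5]

```text
t: 21.2
eef_pos: [497.8, 50.1, 90.9]
tcp_rot: [-1.568, -0.0, -2.594]
ft_force: [0.3, -2.0, -0.4]
opening: 0.145
```

```bash
python3 s.py;python3 b.py w8.png jaw_face brass_mid
```

```text
t 21.20 along -42.23 lat 1.19 z 90.93 rot [-1.5682e+00 -1.0000e-04 -2.5935e+00] F along -0.52 lat -1.98 z -0.40 M [0.002 0.114 0.118] op 0.145 q6 0.99 tau -0.496
21.2 [497.83723774  50.05946063  90.92830231] [-1.56821730e+00 -5.58245899e-05 -2.59350327e+00]
[[  -0.      0.96    0.27  -76.13]
 [  -0.     -0.27    0.96 -168.36]
 [   1.     -0.      0.     -0.3 ]
 [   0.      0.      0.      1.  ]] 68.79867503321988 323.5851381560708 193.29264714938301
jaw_face [([574.0, 83.1, 28.6], 0.94)]
brass_mid [([590.3, 90.4, 41.1], 0.77)]
```

View pics/w8.png

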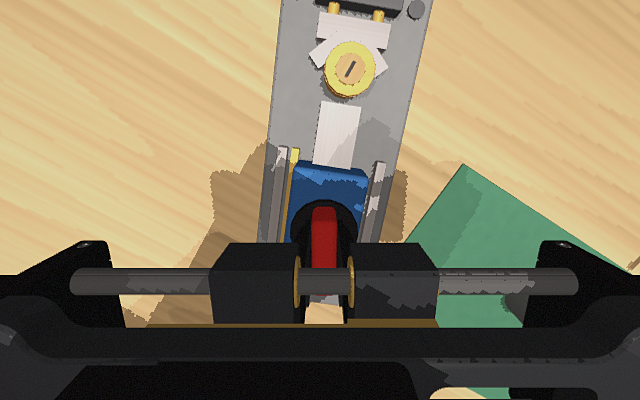

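Nose end at about (340,103) and the cylinder's near edge at about (346,97): only a few millimetres are left. I'll go on in small steps and watch the torque.

Request:
apply_moves:
  increments:
    - [[-0.028,0,0.015],[0,2,0],0.5]
    - [[-0.028,0,0.015],[0,2,0],0.5]
    - [[-0.028,0,0.014],[0,2,0],0.5]
    - [[-0.028,0,0.013],[0,2,0],0.5]
    - [[-0.028,0,0.012],[0,2,0],0.5]

```text
t: 21.98
eef_pos: [499.4, 50.2, 90.9]
tcp_rot: [-1.569, 0.0, -2.775]
ft_force: [-0.1, 0.6, 0.5]
opening: 0.146
```

```bash
python3 s.py
```

```text
t 21.98 along -40.76 lat 0.78 z 90.92 rot [-1.5685e+00  3.0000e-04 -2.7746e+00] F along 0.17 lat 0.63 z 0.55 M [0.095 0.124 0.162] op 0.146 q6 1.18 tau -0.322
```

Request:
apply_moves:
  increments:
    - [[-0.028,0,0.01],[0,2,0],0.5]
    - [[-0.028,0,0.01],[0,2,0],0.5]
    - [[-0.028,0,0.009],[0,2,0],0.5]
    - [[-0.028,0,0.008],[0,2,0],0.5]
    - [[-0.028,0,0.007],[0,2,0],0.5]

```text
t: 22.6
eef_pos: [500.9, 50.4, 90.9]
tcp_rot: [-1.569, 0.001, -2.962]
ft_force: [-0.9, 0.9, 0.4]
opening: 0.146
```

```bash
python3 s.py; python3 b.py w9.png jaw_face brass_mid
```

```text
t 22.60 along -39.30 lat 0.29 z 90.93 rot [-1.5688e+00  7.0000e-04 -2.9616e+00] F along -0.54 lat 1.16 z 0.45 M [0.359 0.199 0.233] op 0.146 q6 1.36 tau -0.319
22.6 [500.88727932  50.35671314  90.93373517] [-1.56877447e+00  7.06588124e-04 -2.96160902e+00]
[[  -0.      0.96    0.27  -76.01]
 [  -0.     -0.27    0.96 -168.36]
 [   1.     -0.      0.     -0.37]
 [   0.      0.      0.      1.  ]] 68.79867503321988 323.5851381560708 193.29264714938301
jaw_face [([577.8, 83.8, 29.8], 0.76)]
brass_mid [([593.0, 87.4, 42.7], 0.66)]
```

Request:
apply_moves:
  increments:
    - [[-0.014,0,0.003],[0,1,0],0.5]
    - [[-0.014,0,0.003],[0,1,0],0.5]
    - [[-0.014,0,0.003],[0,1,0],0.5]
    - [[0,0,0],[0,0.3,0],0.5]
    - [[0,0,0],[0,0.3,0],0.5]

```text
t: 23.38
eef_pos: [501.3, 50.4, 90.9]
tcp_rot: [-1.569, 0.001, -3.026]
ft_force: [-0.1, 1.5, 0.9]
opening: 0.144
```

```bash
python3 s.py
```

```text
t 23.38 along -38.86 lat 0.19 z 90.94 rot [-1.5689e+00  9.0000e-04 -3.0260e+00] F along 0.48 lat 1.38 z 0.91 M [0.353 0.117 0.147] op 0.144 q6 1.43 tau 0.108
```

Request:
apply_moves:
  increments:
    - [[0,0,0],[0,0,0],0.5]
    - [[0,0,0],[0,0.8,0],0.5]
    - [[-0.011,0,0.002],[0,0.8,0],0.5]
    - [[-0.011,0,0.002],[0,0.8,0],0.5]
    - [[-0.011,0,0.002],[0,0.8,0],0.5]

```text
t: 24.0
eef_pos: [501.8, 50.5, 90.9]
tcp_rot: [-1.569, 0.001, -3.086]
ft_force: [-0.0, 1.9, 0.6]
opening: 0.145
```

```bash
python3 s.py; python3 - <<'E'
from h import *
for i in range(4):
    p=read_camera('wrist'); s=readout.state(); print(s['t'],s['moment'].round(3),s['tcp_rot'][2].round(4),s['tau'][5].round(3))
E
```

```text
t 24.00 along -38.44 lat 0.04 z 90.92 rot [-1.5691e+00  1.2000e-03 -3.0857e+00] F along 0.74 lat 1.79 z 0.58 M [0.446 0.108 0.203] op 0.145 q6 1.49 tau -0.023
24.05 [0.423 0.144 0.161] -3.0864 0.013
24.1 [0.508 0.059 0.054] -3.0854 0.254
24.15 [0.454 0.124 0.004] -3.085 0.125
24.2 [0.471 0.108 0.034] -3.0848 0.064
```

```bash
cat > g.py <<'E'
from h import *
import sys
st=readout.state();p=read_camera('wrist');save(p,sys.argv[1])
y=.3934;u=np.array([np.cos(y),np.sin(y)]);n=np.array([-u[1],u[0]]);o=np.array([537.3,65.15])
for lat in (-4,0,4):
  for a in np.arange(38,51,.75):
    x=o+a*u+lat*n;q=pix(p,[*x,35],st);c=cv2.getRectSubPix(p['img'],(1,1),(float(q[0]),float(q[1])))[0,0]
    print('%.1f:%s'%(a,','.join(map(str,c))),end=' ')
  print(np.round(q))
E
python3 g.py w10.png
for t in 0; do python3 -c "
from h import *
p=cv2.imread('pics/w8.png')[:,:,::-1];q={'img':p}
for v in range(60,112,2): print(v,p[v,344].tolist(),end=' ')
"; done
```

```text
38.0:227,218,212 38.8:227,219,212 39.5:227,219,213 40.2:227,219,212 41.0:227,219,213 41.8:228,220,213 42.5:232,224,217 43.2:199,191,186 44.0:162,154,151 44.8:123,111,99 45.5:93,71,41 46.2:85,63,25 47.0:110,80,42 47.8:172,124,79 48.5:138,99,57 49.2:165,139,72 50.0:230,216,121 50.8:232,222,125 [289.  98.]
38.0:227,220,213 38.8:227,219,212 39.5:227,220,214 40.2:227,220,214 41.0:227,220,213 41.8:229,222,215 42.5:235,228,221 43.2:195,186,181 44.0:163,154,151 44.8:114,97,79 45.5:86,64,30 46.2:174,124,79 47.0:147,102,63 47.8:151,116,58 48.5:222,201,109 49.2:230,219,124 50.0:228,215,122 50.8:227,215,122 [284. 100.]
38.0:228,218,212 38.8:227,217,210 39.5:226,217,210 40.2:228,218,211 41.0:229,219,213 41.8:235,225,218 42.5:181,172,165 43.2:152,141,137 44.0:157,147,144 44.8:116,107,100 45.5:119,90,58 46.2:160,121,74 47.0:203,167,88 47.8:232,218,122 48.5:229,216,122 49.2:227,213,120 50.0:227,214,119 50.8:227,216,122 [279. 102.]
60 [223, 191, 132] 62 [224, 188, 130] 64 [223, 185, 127] 66 [224, 189, 131] 68 [224, 195, 135] 70 [225, 197, 137] 72 [228, 199, 138] 74 [235, 202, 140] 76 [195, 138, 90] 78 [226, 192, 134] 80 [225, 191, 133] 82 [220, 186, 130] 84 [187, 162, 81] 86 [226, 222, 125] 88 [224, 219, 123] 90 [225, 217, 123] 92 [225, 216, 119] 94 [223, 193, 102] 96 [215, 174, 117] 98 [84, 64, 42] 100 [109, 106, 103] 102 [169, 165, 161] 104 [194, 188, 182] 106 [226, 220, 213] 108 [225, 220, 213] 110 [225, 220, 214]
```

Request:
apply_moves:
  increments:
    - [[-0.02,0,-0.005],[0,1.5,0],0.5]
    - [[-0.02,0,-0.005],[0,1.5,0],0.5]
    - [[-0.02,0,-0.005],[0,1.5,0],0.5]
    - [[-0.02,0,-0.005],[0,1.5,0],0.5]
    - [[-0.02,0,-0.005],[0,1.5,0],0.5]

```text
t: 24.88
eef_pos: [502.8, 50.6, 90.9]
tcp_rot: [-1.569, 0.001, 3.059]
ft_force: [-0.5, 1.1, -0.4]
opening: 0.147
```

```bash
python3 s.py; python3 g.py w11.png
```

```text
t 24.88 along -37.44 lat -0.23 z 90.92 rot [-1.569e+00  1.300e-03  3.059e+00] F along -0.03 lat 1.19 z -0.35 M [0.355 0.162 0.218] op 0.147 q6 1.63 tau -0.154
38.0:228,216,210 38.8:228,217,210 39.5:228,217,210 40.2:229,218,211 41.0:228,216,210 41.8:229,217,211 42.5:228,217,211 43.2:229,218,212 44.0:232,221,215 44.8:243,232,228 45.5:205,193,187 46.2:109,88,60 47.0:90,67,28 47.8:91,69,33 48.5:102,76,43 49.2:114,84,49 50.0:84,61,30 50.8:124,97,47 [274. 106.]
38.0:229,218,211 38.8:229,218,212 39.5:229,218,212 40.2:229,218,212 41.0:230,219,213 41.8:231,220,215 42.5:226,215,208 43.2:166,155,150 44.0:149,139,135 44.8:158,148,143 45.5:106,87,62 46.2:86,65,28 47.0:139,94,56 47.8:150,99,62 48.5:99,70,34 49.2:164,135,67 50.0:230,211,116 50.8:232,219,124 [269. 109.]
38.0:227,216,209 38.8:226,215,209 39.5:226,215,209 40.2:226,215,208 41.0:227,216,209 41.8:228,217,210 42.5:219,208,201 43.2:170,160,155 44.0:146,136,132 44.8:155,147,143 45.5:140,128,118 46.2:107,78,51 47.0:112,74,39 47.8:140,109,53 48.5:225,198,106 49.2:234,219,124 50.0:229,213,119 50.8:228,213,120 [264. 111.]
```

Request:
apply_moves:
  increments:
    - [[-0.012,0,-0.002],[0,1,0],0.5]
    - [[-0.012,0,-0.002],[0,1,0],0.5]
    - [[-0.012,0,-0.002],[0,1,0],0.5]
    - [[-0.012,0,-0.002],[0,1,0],0.5]
    - [[-0.012,0,-0.002],[0,1,0],0.5]

```text
t: 25.55
eef_pos: [503.5, 50.7, 90.9]
tcp_rot: [-1.569, 0.002, 2.965]
ft_force: [0.1, 0.6, -0.2]
opening: 0.145
```

```bash
python3 s.py; cat > m.py <<'E'
from h import *
import sys
st=readout.state();p=read_camera('wrist')
y=.3934;u=np.array([np.cos(y),np.sin(y)]);n=np.array([-u[1],u[0]]);o=np.array([537.3,65.15])
for a in np.arange(36,54,1.):
  s=''
  for lat in np.arange(-22,23,1.5):
    q=pix(p,[*(o+a*u+lat*n),35],st);c=cv2.getRectSubPix(p['img'],(1,1),(float(q[0]),float(q[1])))[0,0].astype(int)
    b=(c[0]-c[2])*100//max(c.max(),1); L=c.max()//26
    s+=('b' if b>25 else ' ')+str(L)
  print(a,s)
E
python3 m.py
```

```text
t 25.55 along -36.80 lat -0.43 z 90.92 rot [-1.5691e+00  1.6000e-03  2.9648e+00] F along 0.34 lat 0.52 z -0.18 M [0.403 0.164 0.196] op 0.145 q6 1.72 tau 0.018
36.0  6 6 6 5 5 5 9 8 8 8 8 8 8 8 8 8 8 8 8 8 8 8 7 7 7 6 5 5 5 5
37.0  6 6 6 6 4 5 9 8 8 8 8 8 8 8 8 8 8 8 8 8 8 8 7 7 7 7 5 5 5 5
38.0  6 6 6 5 5 5 9 8 8 8 8 8 8 8 8 8 8 8 8 8 8 8 8 7 7 7 5 5 5 5
39.0  6 6 6 5 5 5 9 8 8 8 8 8 8 8 8 8 8 8 8 8 8 8 8 8 7 6 5 5 5 5
40.0  6 6 6 5 5 4 9 8 8 8 8 8 8 8 8 8 8 8 8 8 8 8 8 8 8 7 5 5 5 6
41.0  6 6 6 5 5 5 9 8 8 8 8 8 8 8 8 8 8 8 8 8 8 8 8 8 8 7 5 5 5 6
42.0  6 6 6 6 3 5 9 8 8 8 8 8 8 8 8 8 8 8 8 8 8 8 8 8 8 7 5 5 5 6
43.0  6 6 6 6 3 5 9 8 8 8 8 8 8 8 8 8 8 8 8 9 8 8 8 8 8 7 6 5 6 6
44.0  6 6 6 5 5 5 9 8 8 8 8 8 8 7 7 6 8 8 7 6 9 9 8 8 8 7 6 6 6 6
45.0  6 6 6 5 5 4 9 8 9 9 9 8 8 6 6 6 6 6 8 5 6 6 8 8 8 7 6 6 6 6
46.0  6 6 6 6 6 5 9 8 8 8 8 6 6 4b4b4 5 5 5 5 5 5 7 8 8 8 6 6 6 6
47.0  6 6 6 5 6 6 6 6 4b3b4b3b3b3b3b3b3b3b3b4 4 4 4 6 6 6 6 6 6 6
48.0  6 6 6 5 6 5 5 5b3b3b3b3b3b3b3b4b7b6b4b6b7b5 5 5 6 6 6 6 6 6
49.0  6 6 6 5 5 6 4 4b3b3b3b3b3b4b6b5b4b3b5b6b5b5b4 5 6 6 6 6 6 6
50.0  6 5 5 5 5 6 3b3b3b3b3b3b3b4b3b3b6b7b9b9b8b8b7b7b7 6 6 6 6 6
51.0  6 5 5 5 5 4b3b3b3b3b3b6b5b3b6b8b9b9b8b8b8b8b9b9b9b7 6 6 6 6
52.0  6 5 5 5 6 5b3b3b3b3b4b7b3b7b9b9b8b8b8b8b8b8b8b8b8b8b7 6 6 6
53.0  6 5 5 6 6b3b3b3b3b3b5b2b5b9b8b8b8b8b8b8b8b8b8b8b8b8b8b7 6 6
```

Request:
apply_moves:
  increments:
    - [[-0.012,0,-0.002],[0,1,0],0.5]
    - [[-0.012,0,-0.002],[0,1,0],0.5]
    - [[-0.012,0,-0.002],[0,1,0],0.5]
    - [[-0.012,0,-0.002],[0,1,0],0.5]
    - [[-0.012,0,-0.002],[0,1,0],0.5]

```text
t: 26.22
eef_pos: [504.1, 50.7, 90.9]
tcp_rot: [-1.569, 0.002, 2.871]
ft_force: [0.2, 2.7, 0.8]
opening: 0.145
```

```bash
python3 s.py; python3 m.py | sed -n 8,16p
```

```text
t 26.23 along -36.20 lat -0.62 z 90.93 rot [-1.5694e+00  1.7000e-03  2.8709e+00] F along 1.26 lat 2.41 z 0.81 M [0.517 0.14  0.308] op 0.145 q6 1.81 tau 0.069
43.0  6 6 6 5 4 5 9 8 8 8 8 8 8 8 8 8 8 8 8 8 7 7 7 7 7 7 6 6 6 6
44.0  6 6 6 6 4 6 9 8 8 8 8 8 8 8 8 8 8 8 8 8 7 7 7 7 7 7 6 6 6 6
45.0  6 6 5 6 4 5 9 8 8 8 8 8 8 9 6 8 6 6 8 9 8 7 7 7 7 7 6 6 6 6
46.0  6 6 6 6 5 5 9 9 9 9 9 8 8 8 4 6 6 6 5 7 7 8 7 7 7 7 6 6 6 6
47.0  6 6 6 6 6 6 7 8 7 7 7 6 4 4b3b4b4 5 5 5 5 7 7 7 7 6 6 6 6 6
48.0  6 6 6 6 6 5 5 4b3b3b3b3b3b3b3b3b3b3b3b3 3 4 6 6 6 6 6 6 6 6
49.0  6 6 6 6 6 6 6b3b3b3b3b3b3b3b3b4b6b5b4b4b5b5 5 4 6 6 6 6 6 6
50.0  6 6 6 5 6 5 4b3b3b3b3b3b3b4b6b7b5b4b3b4b6b4b5b4 6 6 6 6 6 6
51.0  6 6 5 6 6 3b3b3b3b3b3b3b3b4b4b3b3b5b7b9b9b8b6b7b6 6 6 6 6 6
```

Request:
apply_moves:
  increments:
    - [[0,0,0],[0,0,0],0.5]
    - [[0,0,0],[0,0.4,0],0.5]
    - [[-0.005,0,0],[0,0.4,0],0.5]
    - [[-0.005,0,0],[0,0.4,0],0.5]
    - [[-0.005,0,0],[0,0.4,0],0.5]

```text
t: 26.9
eef_pos: [504.3, 50.7, 90.9]
tcp_rot: [-1.569, 0.002, 2.84]
ft_force: [-0.1, 2.3, 0.2]
opening: 0.147
```

```bash
python3 s.py
```

```text
t 26.90 along -36.00 lat -0.71 z 90.94 rot [-1.5695e+00  1.8000e-03  2.8405e+00] F along 0.78 lat 2.18 z 0.20 M [0.563 0.133 0.358] op 0.147 q6 1.84 tau 0.232
```

```bash
python3 - <<'E'
from h import *
for i in range(5):
    p=read_camera('wrist'); s=readout.state(); print(s['t'],s['moment'].round(3),s['tcp_rot'][2].round(4),s['tau'][5].round(3))
E
python3 m.py | sed -n 8,16p
```

```text
26.95 [0.581 0.147 0.306] 2.8402 0.25
27.0 [0.589 0.181 0.281] 2.8407 0.37
27.05 [0.607 0.101 0.242] 2.8408 0.306
27.1 [0.625 0.152 0.268] 2.8409 0.276
27.15 [0.628 0.109 0.277] 2.8409 0.266
43.0  6 6 6 5 4 5 9 8 8 8 8 8 8 8 8 8 8 7 7 7 7 7 7 7 7 7 6 6 6 6
44.0  6 6 6 6 4 5 9 8 8 8 8 8 8 8 8 8 6 9 8 7 7 7 7 7 7 7 6 6 6 6
45.0  6 6 6 6 4 5 9 8 8 8 8 8 8 9 8 8 5 7 7 8 7 7 7 7 7 7 6 6 6 6
46.0  6 6 6 6 5 5 9 8 8 9 9 8 7 9 6 5 6 6 5 6 8 8 7 7 7 7 6 6 6 6
47.0  6 6 6 6 6 6 8 9 8 8 8 6 5 5b4b4 5 5 5 5 5 6 7 7 7 7 6 6 6 6
48.0  6 6 6 6 5 6 6 3b4b3b3b3b3b3b3b3b3b3b3b3 3 4 6 6 6 6 6 6 6 6
49.0  6 6 6 5 6 5 6b3b3b3b3b3b3b3b3b3b3b4b4b6b4 4 4 5 6 6 6 6 6 6
50.0  6 6 5 5 6 6 5b3b3b3b3b3b3b3b4b5b8b5b3b5b4b5b6 5 6 6 6 6 6 6
51.0  6 6 5 5 6 6b4b3b3b3b3b3b3b4b7b4b3b3b5b7b7b6b5b5 5 6 6 6 6 6
```

Request:
apply_moves:
  increments:
    - [[0,0,0],[0,-0.3,0],0.5]
    - [[0,0,0],[0,0,0],0.5]
    - [[0,0,0],[0,0,0],1.9]
    - [[0,0,0],[0,0,0],3]
    - [[0,0,0],[0,0,0],4]

```text
t: 27.82
eef_pos: [504.4, 50.4, 90.9]
tcp_rot: [-1.569, 0.002, 2.846]
ft_force: [0.6, -0.4, -0.1]
opening: 0.352
```

Request:
apply_moves:
  increments:
    - [[0,0,0],[0,0,0],4]
    - [[0,-2,0],[0,0,0],4]
    - [[0,-4,0],[0,0,0],4]
    - [[0,-5,0],[0,0,0],4]
    - [[0,0,0],[0,0,0],4]

```text
t: 28.45
eef_pos: [504.2, 50.4, 203.6]
tcp_rot: [-1.569, 0.001, 2.845]
ft_force: [-0.2, -0.6, -0.8]
opening: 0.422
```

```bash
python3 s.py; python3 m.py; python3 k.py; python3 b.py w12.png brass_mid jaw_face knob_grip nickel_mid
```

```text
t 28.45 along -36.24 lat -0.91 z 203.64 rot [-1.5688e+00  9.0000e-04  2.8454e+00] F along -0.43 lat -0.50 z -0.83 M [ 0.037  0.002 -0.023] op 0.422 q6 1.84 tau -0.002
36.0  6 6 6 6 5 5 8 8 8 8 8 8 8 8 8 8 8 7 8 8 7 7 8 8 8 7 6 6 6 6
37.0  6 6 6 6 4 5 8 8 8 8 8 8 8 8 8 8 8 7 8 8 8 8 8 8 8 8 6 6 6 6
38.0  6 6 6 6 4 4 8 8 8 8 8 8 8 8 8 8 8 8 7 8 8 8 8 8 8 8 6 6 6 6
39.0  6 6 6 6 5 5 8 8 8 8 8 8 8 8 8 8 8 8 7 8 8 8 8 8 8 8 6 6 6 6
40.0  6 6 6 6 4 5 8 8 8 8 8 8 8 8 8 8 8 8 7 8 8 8 8 8 8 8 6 6 6 6
41.0  6 5 6 6 5 4 8 8 8 8 8 8 8 8 8 8 8 8 7 8 8 8 8 8 8 8 6 6 6 6
42.0  6 6 6 6 4 5 8 8 8 8 8 8 8 8 8 8 8 8 8 8 8 8 8 8 8 7 6 6 6 6
43.0  6 6 6 6 3 5 8 8 8 8 8 8 8 8 8 8 8 8 8 8 8 8 8 8 8 8 6 6 6 6
44.0  6 6 6 6 5 5 8 8 8 8 8 8 8 8 8 8 7 7 9 8 8 8 8 8 8 7 6 6 6 6
45.0  6 6 6 6 5 5 8 8 8 8 8 8 8 8 7 6 4 6 8 9 9 8 8 8 8 7 6 6 6 6
46.0  6 6 6 6 5 5 8 8 8 8 8 8 8 7 4 4 4 5 6 8 8 9 8 8 8 7 6 6 6 6
47.0  6 5 6 6 5 5 7 8 7 7 7 6 5 4b3b3 4 5 5 5 6 8 7 8 8 7 6 6 6 6
48.0  6 6 6 6 6 5 6 6 4b5b4b3b3b3b3b3b4b5b5b4 4 5 5 6 7 6 6 6 6 6
49.0  6 6 6 6 6 6 6 5b3b3b3b3b3b4b4b4b4b4b5b4b4b4 5 5 6 6 6 6 6 6
50.0  6 6
[... 266 characters left out ...]
6  53 753] ((322.5, 196.0), (52.0, 15.0), 90.0) [array([530.8,  50. ]), array([527. ,  37.4]), array([480.3,  51.4]), array([484.4,  64.6])] [506.21774141  50.65594084 118.        ]
13.16054710108967 -1.8637087243204165
48.75335885864685 2.8503323227636224
28.55 [502.72538164  50.41220561 200.55188002] [-1.56738017 -0.00446889  2.84528774]
[[  -0.      0.96    0.27  -75.83]
 [  -0.     -0.27    0.96 -168.36]
 [   1.      0.      0.     -0.39]
 [   0.      0.      0.      1.  ]] 68.79867503321988 323.5851381560708 193.29264714938301
brass_mid [([593.8, 90.1, 41.5], 0.93)]
jaw_face [([581.5, 86.4, 28.7], 0.96)]
knob_grip [([630.4, 396.5, -4.0], 0.23)]
nickel_mid [([509.3, -173.4, 27.8], 0.72)]
```

```bash
python3 -c "
from h import *
print(env.job_done())"
```

```text
the job is handed in; nothing more can be done
None
```

The brass cylinder is standing in the V of the vise with the jaw closed on it. I handed the job in at about 28.6 s of the 67 s allowed, with the gripper open and well clear.

- **Placing:** I took the small cylinder from the mat, set it upright on the plate and felt for the V at 2–5 N. Then I let go.
- **Clamping:** I turned the red knob clockwise about 2.5 rad in one grip, following the jaw about 20 mm, then opened the gripper and raised it.
- **Last checks:** After release the wrist camera showed the jaw nose against the cylinder, and the networks put the cylinder at (594, 90). The bar was at yaw 2.85, against 2.84 at the end of the turn. The wrist force was about zero and the nickel cylinder had not moved.
- **Disagreement on grip force:** The final knob torque was 0.27 N m at rest and 0.31–0.36 N m just at the end of the turn, which suggests 13–21 N or slightly more. The jaw's travel after contact suggests about 11 N. I took about 14 N as most likely, within the 6–22 N allowed, but I did not measure it directly. The highest torque reading alone (0.36 N m) would mean about 25 N, but it came from a noisy signal.
- **Other mismatches:** The vise position along its length differed by about 3 mm between two views, so I felt for the V instead of relying on it. The gripper also held the bar about 3 mm off the knob's axis, but side forces stayed under 3 N. The final look for the knob by network missed, so I took its angle from the red pixels instead.

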